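# Put away spacer plates, brake levers and bell domes at the repair corner

## Robot

A 7-joint arm with a two-finger parallel gripper is mounted at the origin on the work surface. World frame = base frame: x ahead of the robot, y to its left, z up, the work surface at z = 0. Lengths are in m, angles in rad, forces in N, time in s.
With the tool pointing down it reaches from about 0.425 to 0.825 m from the base axis. Payload 3.6 kg.
Tool frame: the origin (TCP) lies where the fingers leave the gripper's body, on its centre line; the fingertips stand 73 mm ahead of it and the grasp point (between the pads) lies 54 mm ahead of it; z points along the fingers, y is the line along which they close (so a half turn about z gives the same grasp; the last joint's range is limited). The gripper opens to 85 mm and grips with 20 to 120 N. Pads are 22 mm wide; open, the fingers measure 114 mm over their backs; the gripper's body (76 mm by 85 mm) begins 54 mm behind the grasp point. The pads swing forward as they close: fully open they stand 13 mm farther back than shut.
Start: joints at [-1.353, 0.615, -0.013, 1.423, 0.008, 1.103, -0.04], TCP at [0.158, 0.631, 0.304] pointing down, gripper open.
Joint ranges: [-3.12, 3.12], [-0.3, 2.06], [-1.34, 1.32], [0.26, 2.42], [-1.36, 4.5], [0.01, 1.98], [-2.84, 2.84]. Speed limits (rad/s): [2.79, 2.79, 3.14, 3.14, 3.14, 3.14, 3.14].

## Interface

Orientations are given as a unit quaternion [x, y, z, w].
In Python, from station import arm, snapshot, camera_info, ticket gives the robot as it stands. Calls block until the motion is done:
- arm.movep(position, orientation): joint-space move of the TCP to a pose.
- arm.line_to(position, velocity=0.15, ori=None): straight line of the TCP; ori=None keeps the orientation; velocity is the mean speed in m/s.
- arm.move_j(angles): joint-space move.
- arm.move_gripper(opening, effort=None): opening from 0.0 (shut) to 1.0 (fully open); effort is the grip in N (None keeps the last); returns when the fingers have stopped.
- arm.pause(seconds).
- arm.ik(position, orientation): joint angles nearest the present ones, or None.
- snapshot(name): name is "scene" or "top"; returns the picture (400x640x3 uint8, blue, green, red); there is no depth.
- camera_info(name): a dict with "fx", "fy", "cx", "cy" (pixels), "R" (3x3) and "t" (3): a world point X has camera coordinates R X + t. Camera axes: x right, y down, z forward; pixel columns grow to the right and rows downward; lengths in m; the calibration is good to about 2 mm. A picture is of the moment at which its call begins. camera_info takes no time and is no camera call.
A pose or a line that the arm cannot do raises arm.MotionError and nothing moves.
- ticket.finish_job(): hands the job in; it is judged then, once.
Readings, each from a call of its own:
- arm.read_time(): time.
- arm.read_joint_positions(): joint angles.
- arm.read_dq(): joint speeds.
- arm.read_effort(): joint torques, N m.
- arm.read_tool_pos(): TCP position.
- arm.read_eef_rot(): TCP orientation.
- arm.read_ft_force(): force on the tool from outside, world axes, zero at the start.
- arm.read_wrist_torque(): the same for the moment, N m.
- arm.read_opening(): opening from 0.0 (shut) to 1.0 (fully open).
- arm.read_finger_force(): force on a finger pad.
Only numpy, scipy, OpenCV 4.12 (cv2) and the standard library are available. Lean on these libraries where they do the work, as an engineer would, in place of code of your own. Each camera call takes 0.05 s, during which the arm holds its last target. There are 200 camera calls.

## Task

Put the ledge in order after the frame job: stand every aluminium spacer plate upright and fully down in the rack slot that matches its thickness, about centred along the slot, and sort the loose parts, brake levers into the oblong steel tray and bell domes into the square one. Leave the seat post, sprocket, oil can and hub where they are.

Things in the scene. Friction and masses are not known exactly. Their poses are not given: they have to be found in the camera images.
- plate_a: Bare aluminium spacer plate 8 mm thick, 110 mm long, 80 mm high (about 190 g, give or take a fifth), two dark bolt-hole marks on each face. Starts standing on its long edge in one groove of the wooden stand. Origin: centre of its lower edge face; x across its thickness, y along its length, z up.
- plate_b: Bare aluminium spacer plate 13 mm thick, 110 mm long, 80 mm high (about 309 g, give or take a fifth), two dark bolt-hole marks on each face. Starts standing on its long edge in one groove of the wooden stand. Origin: centre of its lower edge face; x across its thickness, y along its length, z up.
- plate_c: Bare aluminium spacer plate 18 mm thick, 110 mm long, 80 mm high (about 428 g, give or take a fifth), two dark bolt-hole marks on each face. Starts standing on its long edge in one groove of the wooden stand. Origin: centre of its lower edge face; x across its thickness, y along its length, z up.
- plate_d: Bare aluminium spacer plate 23 mm thick, 110 mm long, 80 mm high (about 546 g, give or take a fifth), two dark bolt-hole marks on each face. Starts standing on its long edge in one groove of the wooden stand. Origin: centre of its lower edge face; x across its thickness, y along its length, z up.
- slot_a: Plywood block of the rack with one upright slot 11 mm wide (for the 8 mm plate), open at the top and both ends, dark steel floor, fixed. Block 56 x 120 mm. Origin: centre of the block's underside; the slot floor is 10 mm above it, the walls end 45 mm above it, and ridge-shaped lips along the mouth (a 5 mm lead-in at 45 degrees on each side) end 50 mm above it. x across the slot's width, y along the slot, z up.
- slot_b: Plywood block of the rack with one upright slot 16 mm wide (for the 13 mm plate), open at the top and both ends, dark steel floor, fixed. Block 56 x 120 mm. Origin: centre of the block's underside; the slot floor is 10 mm above it, the walls end 45 mm above it, and ridge-shaped lips along the mouth (a 5 mm lead-in at 45 degrees on each side) end 50 mm above it. x across the slot's width, y along the slot, z up.
- slot_c: Plywood block of the rack with one upright slot 21 mm wide (for the 18 mm plate), open at the top and both ends, dark steel floor, fixed. Block 56 x 120 mm. Origin: centre of the block's underside; the slot floor is 10 mm above it, the walls end 45 mm above it, and ridge-shaped lips along the mouth (a 5 mm lead-in at 45 degrees on each side) end 50 mm above it. x across the slot's width, y along the slot, z up.
- slot_d: Plywood block of the rack with one upright slot 26 mm wide (for the 23 mm plate), open at the top and both ends, dark steel floor, fixed. Block 56 x 120 mm. Origin: centre of the block's underside; the slot floor is 10 mm above it, the walls end 45 mm above it, and ridge-shaped lips along the mouth (a 5 mm lead-in at 45 degrees on each side) end 50 mm above it. x across the slot's width, y along the slot, z up.
- rack: Fixed dark steel base 250 x 135 x 12 mm that carries the four slot blocks side by side along its x, 58 mm apart, in any order; its x is within 0.2 rad of the direction straight ahead of the robot. Origin: centre of the underside, on the ledge. It stands at the robot's left or right.
- stand: Fixed wooden stand 250 x 125 mm with four grooves, 58 mm apart along its x, all 40 mm wide and 14 mm deep, floor 10 mm above the ledge. Origin: centre of the underside. On the side opposite the rack.
- tray_oblong: Fixed open steel tray, 130 (x) x 180 (y) mm, 50 mm high, walls and floor 5 mm: for brake levers. Origin: centre of the underside.
- tray_square: Fixed open steel tray, 155 x 155 mm, 50 mm high, walls and floor 5 mm: for bell domes. Origin: centre of the underside.
- lever0: Yellow brake lever lying flat, about 145 mm long along its x, 120 g: dark clamp 34 x 34 mm, 26 mm high, at x = -65 to -31 mm; straight yellow blade 14 mm wide (y), 20 mm high, at x = -31 to 41 mm; bent round-ended tip to x = 80 mm, y = 20 mm. Origin: on the underside below the blade, near the centre of mass (a good place to grip); z up. May be nudged.
- lever1: Yellow brake lever lying flat, about 145 mm long along its x, 120 g: dark clamp 34 x 34 mm, 26 mm high, at x = -65 to -31 mm; straight yellow blade 14 mm wide (y), 20 mm high, at x = -31 to 41 mm; bent round-ended tip to x = 80 mm, y = 20 mm. Origin: on the underside below the blade, near the centre of mass (a good place to grip); z up. May be nudged.
- bell0: Brass bell dome standing mouth down, 56 mm in diameter with a straight skirt 22 mm high, then rounded to 45 mm at the top; 100 g. Origin: centre of the underside, z up. May be nudged.
- bell1: Brass bell dome standing mouth down, 56 mm in diameter with a straight skirt 22 mm high, then rounded to 45 mm at the top; 100 g. Origin: centre of the underside, z up. May be nudged.
- seatpost: Chrome seat post 250 mm long with a clamp head, lying along its y beyond the trays. Bystander. Origin: on its underside.
- sprocket: Black rear sprocket, 122 mm across, lying flat near the base of the robot. Bystander. Origin: on its underside.
- oilcan: Green oil can, 44 mm in diameter, 85 mm high with its spout, standing between the two trays. Bystander. Origin: on its underside.
- hub: Steel wheel hub standing on end, 60 mm in diameter, 80 mm high, near the base of the robot. Bystander. Origin: on its underside.

How it is judged:
By the outcome, as a careful person would: the job done as asked, in the order asked, and still so for the second after the job is handed in, with the robot touching nothing.
Of plate_a, plate_b, plate_c, plate_d only 3 to 4 are there at a start; the rules pass over those that are not, and their reading is None.
Of lever0, lever1, bell0, bell1 only 3 to 4 are there at a start; the rules pass over those that are not, and their reading is None.
At some moment in a run one of lever0, lever1, bell0, bell1 may be knocked a few centimetres aside while the robot is not near it.
It also fails if it takes over 210 s, if anything falls off the work surface, if the arm or the gripper's body presses on something with over 40 N, if the wrist force passes 120 N, or if a joint passes its speed limit or range.

## Working session

There is one attempt and no reset: what is moved stays moved. The work goes in short steps, each a Python script; the robot and the scene stay as the last script left them, time stands still between calls to the robot, and variables do not carry over. Pictures are saved under pics/ and viewed, at most 14 in all, crops included, and the job is handed in when it is done.

```bash
mkdir -p pics; ls
python3 - <<'E'
from station import arm, snapshot, camera_info
import cv2
for n in("scene","top"):
    im=snapshot(n); cv2.imwrite(f"pics/{n}0.png",im); print(n,camera_info(n))
print(arm.read_time(),arm.read_tool_pos(),arm.read_eef_rot())
E
```

```text
pics
scene {'fx': 407.22365894960427, 'fy': 407.22365894960427, 'cx': 320.92631259089944, 'cy': 201.52941370738577, 'R': array([[ 0.83683263,  0.54731403,  0.01258953],
       [ 0.45877596, -0.68854063, -0.56163726],
       [-0.29872355,  0.47577216, -0.82728779]]), 't': array([-0.4815602 , -0.21732649,  1.16582839])}
top {'fx': 481.5325536545352, 'fy': 481.5325536545352, 'cx': 321.36423702242, 'cy': 205.5253651535397, 'R': array([[-6.21565660e-03, -9.99980478e-01, -6.39073998e-04],
       [-9.96362305e-01,  6.24748215e-03, -8.49889713e-02],
       [ 8.49913048e-02,  1.08486981e-04, -9.96381687e-01]]), 't': array([0.00277167, 0.55360693, 1.38789977])}
0.1 [0.15739453 0.63011025 0.30281811] [ 1.22047518e-01  9.92523545e-01 -1.18158456e-03 -1.39168165e-04]
```

View pics/scene0.png

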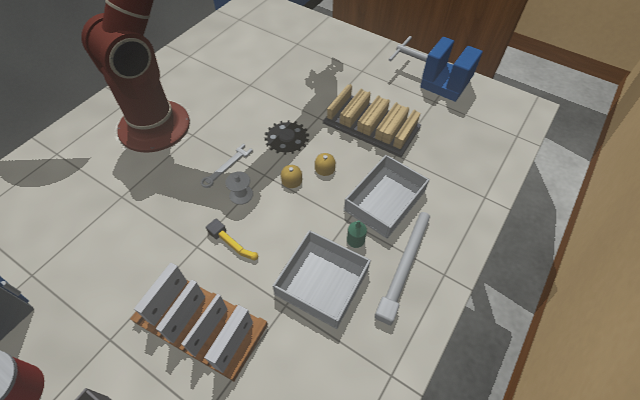

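View pics/top0.png

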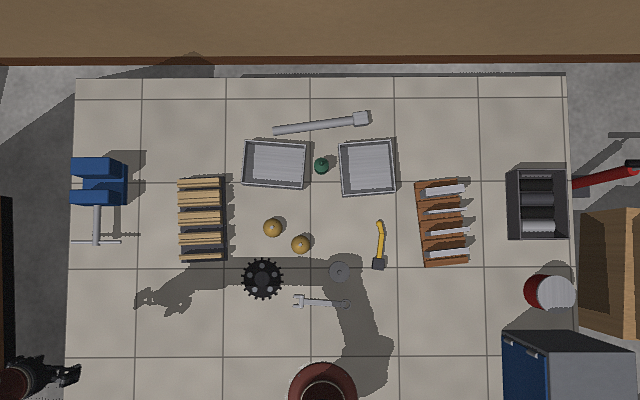

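Scene: rack at left (top image ~(203,218)), stand with 4 plates at right (~(443,222)). The oblong tray is the left one (275,163), the square one is right (368,167). There is one lever (379,245) and two bells (273,227), (300,243). Next, metric close-ups.

```bash
cat > h.py <<'E'
import numpy as np, cv2
from station import arm, snapshot, camera_info, ticket
def proj(cam,X):
    c=camera_info(cam); p=np.atleast_2d(X)@c["R"].T+c["t"]
    return p[:,:2]/p[:,2:]*[c["fx"],c["fy"]]+[c["cx"],c["cy"]]
def cast(cam,uv,z):
    c=camera_info(cam); uv=np.atleast_2d(uv).astype(float)
    d=np.c_[(uv-[c["cx"],c["cy"]])/[c["fx"],c["fy"]],np.ones(len(uv))]@c["R"]
    o=-c["R"].T@c["t"]; return o+d*((z-o[2])/d[:,2])[:,None]
def rect(cam,im,ctr,z,w=400,h=300,s=.00075):
    # metric picture of plane z: columns = world x, rows = world y (down = -y)
    pts=np.float32([[0,0],[w,0],[w,h],[0,h]])
    X=np.c_[ctr[0]+(pts[:,0]-w/2)*s,ctr[1]-(pts[:,1]-h/2)*s,np.full(4,z)]
    return cv2.warpPerspective(im,cv2.getPerspectiveTransform(np.float32(proj(cam,X)),pts),(w,h),flags=cv2.INTER_CUBIC)
E
python3 - <<'E'
from h import *
R=cast("top",(203,218),.06)[0];S=cast("top",(443,222),.06)[0];print(R,S)
t=cv2.imread("pics/top0.png");s=cv2.imread("pics/scene0.png")
a=np.vstack([np.hstack([rect("top",t,R,.062),rect("scene",s,R,.062)]),np.hstack([rect("top",t,S,.09),rect("scene",s,S,.09)])])
for k in range(0,800,40): cv2.line(a,(k,0),(k,5),(0,0,255),1);cv2.line(a,(k,300),(k,305),(0,0,255),1)
cv2.imwrite("pics/rect0.png",a)
for n,uv in dict(obl=(276,163),sq=(368,167),bell0=(273,227),bell1=(300,243)).items(): print(n,cast("top",uv,.03))
E
```

```text
[0.51694672 0.33679638 0.06      ] [ 0.50127046 -0.34662549  0.06      ]
obl [[0.67938249 0.13190863 0.03      ]]
sq [[ 0.6657891 -0.1383886  0.03     ]]
bell0 [[0.49129575 0.14029276 0.03      ]]
bell1 [[0.44443545 0.06191842 0.03      ]]
```

View pics/rect0.png

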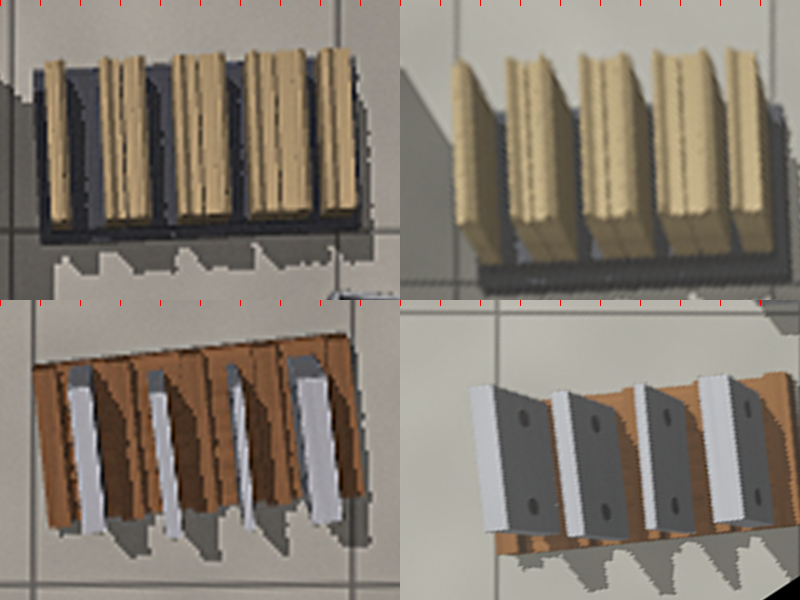

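The rack's slots, near to far, look like d, c, b, a (wall pieces widen with x). The plates, near to far, are c, b, a, d, with strip widths of about 18, 13, 8 and 23 mm. I'll fit those edges next.

```bash
cat > meas.py <<'E'
from h import *
t=cv2.imread("pics/top0.png");s=cv2.imread("pics/scene0.png")
R=np.array([.51695,.3368]);S=np.array([.50127,-.34663])
def edge(im,cam,z,c0,rows,slope,sign):
    g=cv2.Sobel(cv2.GaussianBlur(cv2.cvtColor(rect(cam,im,R,z),cv2.COLOR_BGR2GRAY),(3,3),0),cv2.CV_32F,1,0)*sign
    r=np.arange(*rows); c=[]
    for k in r:
        m=int(round(c0+slope*(k-140))); c.append(m-8+np.argmax(g[k,m-8:m+9]))
    c=np.array(c,float); p=np.polyfit(r,c,1)
    for _ in range(3):
        ok=abs(c-np.polyval(p,r))<2; p=np.polyfit(r[ok],c[ok],1)
    k=140; x=R[0]+(np.polyval(p,k)-200)*.00075
    return x,p[0],ok.mean()
print("y ref",R[1]+10*.00075)
for n,w,a,b in zip("dcba",(26,21,16,11),(69,150,227,306),(107,182,255,328)):
    e=edge(t,"top",.057,a,(80,200),.05,-1); f=edge(s,"scene",.057,b-3,(80,200),.05,1)
    f2=edge(t,"top",.057,dict(d=101,c=172,b=245,a=320)[n],(80,200),.05,1)
    print(n,"near",np.round(e,4),"far scene",np.round(f,4),"far top",np.round(f2,4),"c",round(e[0]+w/2e3,4),round(f[0]-w/2e3,4),round(f2[0]-w/2e3,4))
for cam,im in(("top",t),("scene",s)):
    q=rect(cam,im,S,.09).astype(int)
    m=((q[...,0]-q[...,2]>3)&(q.sum(2)>450)).astype(np.uint8)*255
    m=cv2.morphologyEx(m,cv2.MORPH_OPEN,np.ones((3,3)))
    for c in sorted(cv2.findContours(m,0,1)[0],key=lambda c:c[:,0,0].mean()):
        if cv2.contourArea(c)<400: continue
        (u,v),(w,h),an=cv2.minAreaRect(c); 
        if w>h: w,h,an=h,w,an-90
        print(cam,"plate",np.round([S[0]+(u-200)*.00075,S[1]-(v-150)*.00075,w*.75,h*.75,an],4))
def blobs(lo,hi,z,amin):
    for cam,im in(("top",t),("scene",s)):
        m=cv2.inRange(cv2.cvtColor(im,cv2.COLOR_BGR2HSV),lo,hi)
        for c in cv2.findContours(m,0,1)[0]:
            if cv2.contourArea(c)>amin:
                r=cv2.minAreaRect(c); print(cam,np.round(r[0],1),np.round(r[1],1),round(r[2]),np.round(cast(cam,r[0],z)[0],4))
print("brass");blobs((15,120,60),(24,230,255),.02,100)
print("yellow");blobs((22,200,100),(32,255,255),.02,30)
E
python3 meas.py
```

```text
y ref 0.3443
d near [0.4154 0.0925 0.525 ] far scene [0.4443 0.0457 0.7917] far top [0.4437 0.0447 1.    ] c 0.4284 0.4313 0.4307
c near [0.4759 0.0102 0.45  ] far scene [0.5    0.0427 0.8083] far top [0.4992 0.0432 1.    ] c 0.4864 0.4895 0.4887
b near [0.5347 0.0386 0.6417] far scene [0.5555 0.0483 0.85  ] far top [0.5549 0.0488 1.    ] c 0.5427 0.5475 0.5469
a near [0.5957 0.0385 0.7   ] far scene [0.6113 0.0468 0.8667] far top [ 0.6098 -0.0214  0.7167] c 0.6012 0.6058 0.6043
top plate [  0.4166  -0.3538  16.6476 107.7536  -6.3402]
top plate [  0.4758  -0.3577  11.584  108.1742  -7.0013]
top plate [  0.5336  -0.352    6.5818 107.1435  -5.0636]
top plate [  0.5907  -0.3465  22.1161 107.4372  -6.7662]
scene plate [  0.4178  -0.3526  16.5221 108.5027  -6.1829]
scene plate [  0.4769  -0.3567  12.1818 108.8386  -6.789 ]
scene plate [  0.5352  -0.3515   6.6478 107.8843  -4.9271]
scene plate [  0.5919  -0.3453  22.0414 108.7034  -6.5056]
brass
top [300.  244.5] [17. 18.] 90 [0.4401 0.0624 0.02  ]
top [379.5 239.5] [37.  7.] 90 [ 0.4533 -0.1699  0.02  ]
top [272.  227.5] [17. 18.] 90 [0.4903 0.1442 0.02  ]
scene [236.7 246.7] [45.4  9.3] 30 [ 0.4601 -0.1749  0.02  ]
scene [291.  171.5] [13. 18.] 90 [0.436  0.0713 0.02  ]
scene [324.1 159.3] [12.  18.3] 72 [0.4849 0.1534 0.02  ]
yellow
```

Far edges agree between the two views. Slot centres at y≈0.344 are d .430, c .488, b .545 and a .603, with 58 mm pitch and yaw .046. Plate sizes and top height agree too. I'll move plate c first.

```bash
cat >> h.py <<'E'
def quat(psi):   # tool down, closing line at angle psi; of the two half turns take the one nearer the present joints
    return [np.array([np.cos(f),np.sin(f),0,0]) for f in (np.pi/4+psi/2,3*np.pi/4+psi/2)]
def above(p,psi):
    q0=np.array(arm.read_joint_positions()); best=None
    for q in quat(psi):
        j=arm.ik(p,q)
        if j is not None:
            c=abs(np.array(j)-q0).max()+abs(j[6])
            if best is None or c<best[0]: best=(c,q)
    arm.movep(p,best[1]); return best[1]
def fz(): return arm.read_ft_force()[2]
YAW=.046
PL=dict(c=(.4172,-.3532,6.25),b=(.4764,-.3572,6.9),a=(.5344,-.3518,5.0),d=(.5913,-.3459,6.6))
SLX=dict(d=.4297,c=.4877,b=.5454,a=.6034)
def slot(n):
    y=.350+(SLX[n]-.5165)*YAW; return SLX[n]-(y-.3443)*YAW,y
def pick(n,op):
    x,y,a=PL[n]
    arm.move_gripper(op,60); above([x,y,.26],np.radians(a)); arm.line_to([x,y,.129],.15)
    arm.move_gripper(0,60); print(n,"thick",round(arm.read_opening()*85,1),"ff",np.round(arm.read_finger_force(),1))
    f=fz(); arm.line_to([x,y,.28],.2); print("weight",round(f-fz(),1),"t",arm.read_time())
def insert(n,zt=.141,op=.45):
    x,y=slot(n); above([x,y,.28],YAW); arm.line_to([x,y,zt+.046],.2); f0=np.array(arm.read_ft_force()); z=zt+.046
    while z>zt-.003:
        z-=.004 if z>zt+.004 else .001; arm.line_to([x,y,z],.08); f=np.array(arm.read_ft_force())-f0
        if abs(f).max()>2: print(" z",round(z-zt,4),np.round(f,1))
        if f[2]>25 or np.hypot(*f[:2])>25: break
    ok=z<zt+.003; print(n,"inserted" if ok else "STOPPED",round(z-zt,4),"t",arm.read_time()); return ok
def release(n,op=.5):
    arm.move_gripper(op); p=arm.read_tool_pos(); arm.line_to([p[0],p[1],.28],.2)
E
python3 - <<'E'
from h import *
pick("c",.55); insert("c")
for n in("scene","top"): cv2.imwrite(f"pics/{n}1.png",snapshot(n))
s=cv2.imread("pics/scene1.png"); cv2.imwrite("pics/v1.png",cv2.resize(s[40:190,280:480],None,fx=4,fy=4)[:600,:800])
E
```

```text
c thick 17.1 ff 59.5
weight 9.8 t 6.4083
 z -0.0 [-1.7  0.3  7.9]
 z -0.001 [-4.9 -0.4 13.4]
 z -0.002 [-6.1  0.3 17.5]
 z -0.003 [-7.5 -0.1 21.9]
c inserted -0.003 t 13.525
```

View pics/v1.png

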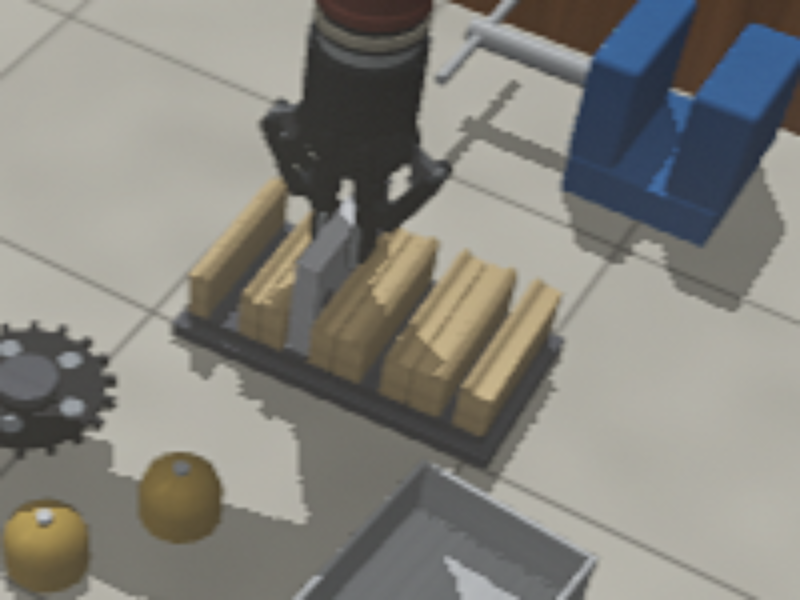

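Plate c is fully down in the second slot (crop ~(325,270)), with the gripper still holding it. There was no side force until the floor. I'll continue with the others.

```bash
sed -i 's/if f\[2\]>25 or/if f[2]>(12 if z<zt+.003 else 25) or/' h.py
python3 - <<'E'
from h import *
release("c",.45)
for n,op in(("b",.5),("a",.45),("d",.58)):
    pick(n,op)
    if not insert(n): break
    release(n,.45 if n!="d" else .5)
for n in("scene","top"): cv2.imwrite(f"pics/{n}2.png",snapshot(n))
E
```

```text
b thick 12.3 ff 59.3
weight 6.8 t 19.85
 z -0.0 [-4.1 -0.   6.5]
 z -0.001 [-3.4 -0.9 11.3]
 z -0.002 [-5.7 -0.4 15.2]
b inserted -0.002 t 26.7417
a thick 7.4 ff 59.4
weight 6.2 t 32.9917
 z -0.0 [-0.9  1.1  7.3]
 z -0.001 [-3.   0.1 10.3]
 z -0.002 [-5.  -0.3 13.9]
a inserted -0.002 t 39.875
d thick 21.9 ff 59.6
weight 9.9 t 46.175
 z -0.0 [-3.1 -0.7  9.2]
 z -0.001 [-5.2 -0.2 16.1]
d inserted -0.001 t 52.8083
```

Run:
```python
from h import *
above([.45,-.42,.32],0)
t=snapshot("top");s=snapshot("scene")
cv2.imwrite("pics/top3.png",t);cv2.imwrite("pics/scene3.png",s)
a=np.hstack([cv2.resize(s[70:170,310:443],(400,300),interpolation=2),rect("top",t,(.5168,.345),.102)])
b=np.hstack([rect("top",t,(.55,.0),.0,s=.0012),rect("top",t,(.45,-.17),.02,s=.0005)])
cv2.imwrite("pics/v3.png",np.vstack([a,b]))
```

```text
(no output)
```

View pics/v3.png

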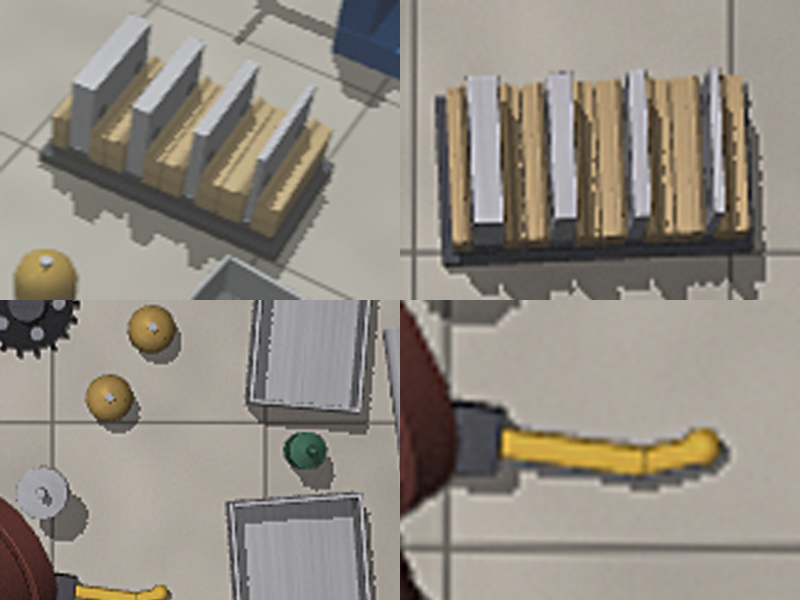

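All four plates are seated and centred (rect view x-centres 484, 562, 640 and 717, rows 75-222). The lever blade runs (502,441) to (645,460) in its panel, so its origin is ≈(.4317,-.170) and its angle −8°. The bells have not moved. Lever next.

```bash
cat >> h.py <<'E'
def bells():
    t=snapshot("top"); m=cv2.inRange(cv2.cvtColor(t,cv2.COLOR_BGR2HSV),(15,120,60),(24,230,255)); out=[]
    for c in cv2.findContours(m,0,1)[0]:
        r=cv2.minAreaRect(c)
        if cv2.contourArea(c)>100 and max(r[1])<1.6*min(r[1]): out.append(cast("top",r[0],.022)[0][:2])
    return t,out
E
python3 - <<'E'
from h import *
L=np.array([.4317,-.1705]); la=np.radians(-8)
arm.move_gripper(.5,50); qa=above([*L,.2],la+np.pi/2); arm.line_to([*L,.077],.12)
arm.move_gripper(0,50); print("blade",arm.read_opening()*85,arm.read_finger_force())
arm.line_to([*L,.25],.2); print("still",arm.read_opening()*85,"t",arm.read_time())
T=np.array([.679,.132]); ty=-.06
qb=above([*T,.25],ty)
nl=la+2*(np.arctan2(qb[1],qb[0])-np.arctan2(qa[1],qa[0])); P=T-.0075*np.array([np.cos(nl),np.sin(nl)]); print("lever angle",np.degrees(nl),P)
arm.line_to([*P,.25],.1); arm.line_to([*P,.084],.12); print("force",np.round(arm.read_ft_force(),1))
arm.move_gripper(.4); arm.line_to([*P,.25],.2)
above([.45,-.42,.32],0)
t,b=bells(); print(b,arm.read_time()); s=snapshot("scene")
cv2.imwrite("pics/v4.png",np.vstack([rect("top",t,(.57,0),.02,w=700,h=400,s=.0008)]))
E
```

```text
blade 12.382313170501035 51.14724040031433
still 12.391216724092992 t 61.0333
lever angle -273.43774677078494 [0.67855027 0.1245135 ]
force [-0.1 -1.2 -1.3]
[array([0.44013847, 0.0622877 ]), array([0.49018198, 0.14401928])] 67.775
```

View pics/v4.png

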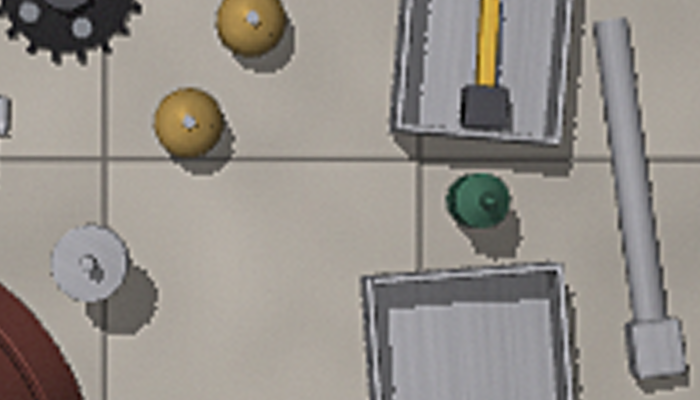

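The lever is in the oblong tray (clamp at (485,107)). The bells are at (189,122) and (251,20), matching the computed positions. Now bells.

Run:
```python
from h import *
T=np.array([.666,-.138]); w=.075; ax=np.array([-np.sin(w),np.cos(w)])
for k,sg in((0,-1),(1,1)):
    t,b=bells(); b=min(b,key=lambda p:p[0]) if k==0 else min([p for p in b if p[1]>.0],key=lambda p:p[0])
    print("bell",b)
    arm.move_gripper(1.0,35); above([*b,.2],0); arm.line_to([*b,.073],.12)
    arm.move_gripper(0,35); o=arm.read_opening()*85; print("width",o); 
    arm.line_to([*b,.25],.2); print("after lift",arm.read_opening()*85)
    if o<45: break
    P=T+sg*.035*ax; above([*P,.25],w); arm.line_to([*P,.080],.12); print("force",np.round(arm.read_ft_force(),1))
    arm.move_gripper(.8); arm.line_to([*P,.25],.15); above([.45,-.42,.32],0); print("t",arm.read_time())
t=snapshot("top");s=snapshot("scene")
cv2.imwrite("pics/v5.png",np.vstack([rect("top",t,(.6,.02),.03,w=640,h=300,s=.0015),cv2.resize(s[90:290],(640,200))[:, :],]))
cv2.imwrite("pics/scene5.png",s)
```

```text
bell [0.44013847 0.0622877 ]
width 54.34508248739142
after lift 54.094150004915534
force [-0.4 -0.2 -0.8]
t 78.5417
bell [0.49018198 0.14401928]
width 53.99543488122765
after lift 54.40778200942277
force [-0.7  1.1 -0.7]
t 89.3583
```

View pics/v5.png

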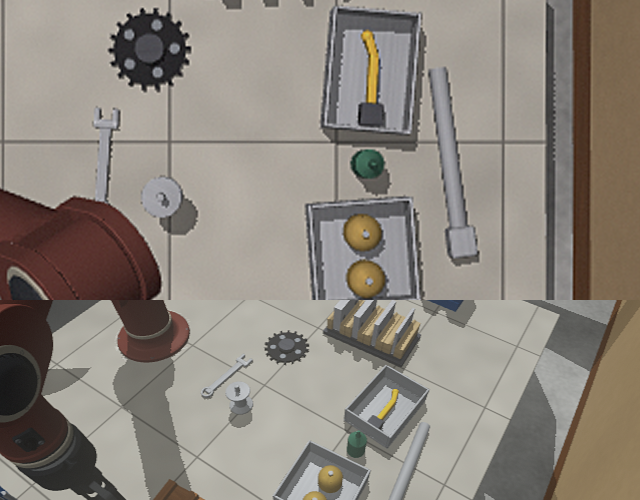

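View pics/scene5.png

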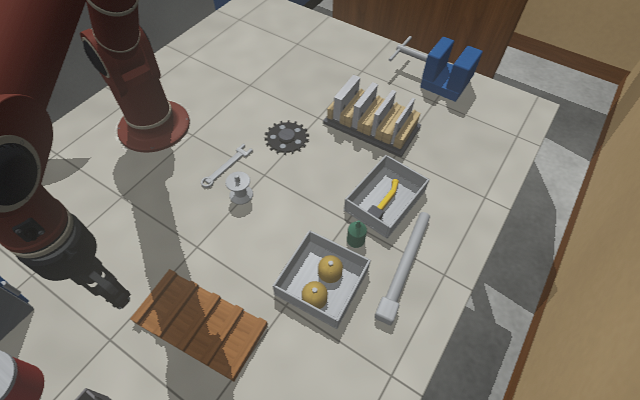

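Everything is in place: four plates in the rack (~(372,115)), the lever flat in the oblong tray (385,200), and both bells in the square tray (330,268), (315,293). The bystanders have not moved and the arm is clear.

```bash
python3 -c "
from station import ticket
print(ticket.finish_job())"
```

```text
the job is handed in; nothing more can be done
None
```

I handed the job in at about 90 s of the 210 s: all four plates are seated in their matching slots, the one lever is in the oblong tray, both bells are in the square tray, and the seat post, sprocket, oil can and hub are where they started.

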